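Set out the small-scale props in the painting tray

TASK

Gather the next set of miniature wooden props for painting: put the small barrel, the tub, the small chest and the trough into the red tray, each upright and fully down in the recess cut to its own shape. The larger barrel and the larger chest look the same but belong to another set: leave them standing where they are.

Things in the scene. Friction and masses are not known exactly. Their poses are not given: they have to be found in the camera images.
- barrel: The small barrel: light wood with two dark hoops, 48 mm tall, 42 mm across at mid-height, 34 mm at both ends, about 35 g. Loose, stands upright on the table; origin: centre of the underside, z up.
- tub: The tub: a round open light-wood pail, 36 mm tall, 54 mm across at the top, 52 mm at the foot, wall 4 mm, with two thin dark hoops, about 40 g. Loose, stands upright on the table; origin: centre of the underside, z up.
- chest: The small chest: light-wood block with two dark straps and a brass lock, 44 mm (x) by 38 mm (y), 36 mm tall, about 40 g. Loose, stands upright on the table; origin: centre of the underside, z up.
- trough: The trough: a long open light-wood box on two dark feet, 68 mm (x) by 28 mm (y), 36 mm tall, wall 4 mm, about 35 g. Loose, stands upright on the table; origin: centre of the underside, z up.
- big_barrel: The larger barrel, not wanted: same look as the small one but 67 mm tall, 59 mm across at mid-height, 48 mm at the ends. Loose, stands upright on the table; origin: centre of the underside, z up.
- big_chest: The larger chest, not wanted: same look as the small one but 62 mm (x) by 53 mm (y), 50 mm tall. Loose, stands upright on the table; origin: centre of the underside, z up.
- nest_barrel: The small barrel's place. Fixed cardboard square of 101 mm, one of four, two by two at 104 mm (order varies), in a red tray of 224 mm, rim 18 mm above the table. Black recess in the middle, 10 mm deep: the smaller round one, 52 mm across. Origin: underside centre, 4 mm above the table; recess floor 4 mm, top face 14 mm above origin; z up, x, y along the edges.
- nest_tub: The tub's place. Fixed cardboard square of 101 mm, one of four, two by two at 104 mm (order varies), in a red tray of 224 mm, rim 18 mm above the table. Black recess in the middle, 10 mm deep: the larger round one, 70 mm across. Origin: underside centre, 4 mm above the table; recess floor 4 mm, top face 14 mm above origin; z up, x, y along the edges.
- nest_chest: The small chest's place. Fixed cardboard square of 101 mm, one of four, two by two at 104 mm (order varies), in a red tray of 224 mm, rim 18 mm above the table. Black recess in the middle, 10 mm deep: the nearly square one, 58 mm (x) by 52 mm (y). Origin: underside centre, 4 mm above the table; recess floor 4 mm, top face 14 mm above origin; z up, x, y along the edges; chest's x along this x.
- nest_trough: The trough's place. Fixed cardboard square of 101 mm, one of four, two by two at 104 mm (order varies), in a red tray of 224 mm, rim 18 mm above the table. Black recess in the middle, 10 mm deep: the long one, 86 mm (x) by 44 mm (y). Origin: underside centre, 4 mm above the table; recess floor 4 mm, top face 14 mm above origin; z up, x, y along the edges; trough's x along this x.
There are look-alikes about, which are no part of the job. What is shaped like the trough but blue is not meant.

How it is judged (in metres and radians):
At the end, for the whole second after the job is handed in: The small barrel, tub, small chest and trough each stand upright (within 0.12 rad) on the floor of their own recess (underside within about 4 mm of the floor, 13 mm of its centre), released and at rest; the larger barrel and larger chest still stand within 30 mm of where they were (horizontal distance between barrel and nest_barrel below 0.013 m and z of barrel in the frame of nest_barrel between 0.001 and 0.008 m and angle between each of barrel, tub, chest, trough's own z axis and vertical below 0.12 rad and linear speed of each of barrel, tub, chest, trough below 0.02 m/s and contact force between each of barrel, tub, chest, trough and the fingers below 0.1 N and horizontal distance between tub and nest_tub below 0.013 m and z of tub in the frame of nest_tub between 0.001 and 0.008 m and horizontal distance between chest and nest_chest below 0.013 m and z of chest in the frame of nest_chest between 0.001 and 0.008 m and horizontal distance between trough and nest_trough below 0.013 m and z of trough in the frame of nest_trough between 0.001 and 0.008 m and distance of each of big_barrel, big_chest from where it was at the start of the episode below 0.03 m and angle between each of big_barrel, big_chest's own z axis and vertical below 0.15 rad); the robot touches nothing.
It fails at once if the larger barrel is shifted by more than 30 mm or tipped (distance of big_barrel from where it was at the start of the episode above 0.03 m or angle between big_barrel's own z axis and vertical above 0.3 rad).
It fails at once if the larger chest is shifted by more than 30 mm or tipped (distance of big_chest from where it was at the start of the episode above 0.03 m or angle between big_chest's own z axis and vertical above 0.3 rad).
It also fails if it takes over 112 s, if anything falls off the work surface, if the arm or the gripper's body presses on something with over 40 N, if the wrist force passes 120 N, or if a joint passes its speed limit or range.

ROBOT

A 6-joint arm with a two-finger parallel gripper is mounted at the origin on the work surface. World frame = base frame: x ahead of the robot, y to its left, z up, the work surface at z = 0. Lengths are in m, angles in degrees, forces in N, time in s.
With the tool pointing down it reaches from about 0.35 to 0.875 m from the base axis. Payload 4.2 kg.
Tool frame: the origin (TCP) lies between the finger pads; the fingertips stand 14 mm ahead of it and the grasp point (between the pads) lies 5 mm behind it; z points along the fingers, y is the line along which they close (so a half turn about z gives the same grasp; the last joint's range is limited). The gripper opens to 87 mm and grips with 3 to 60 N. Pads are 19 mm wide; open, the fingers measure 117 mm over their backs; the gripper's body (75 mm by 190 mm) begins 51 mm behind the grasp point.
Start: joints at [-54.167, 22.042, 0.453, 0, -68.411, -14.817], TCP at [0.224, -0.583, 0.237] pointing down, gripper open.
Joint ranges: [-179.83, 179.83], [-69.29, 118.12], [-61.27, 80.66], [-181.25, 117.63], [-171.15, -9.14], [-177.46, 177.46]. Speed limits (degrees/s): [159.86, 159.86, 180, 180, 180, 180].

INTERFACE

Orientations are given as a 3x3 rotation matrix whose columns are the frame's x, y, z axes.
In Python, from station import * gives the robot as it stands. The module is installed in compiled form; this text tells all that it offers.
- The arm moves only by the tool play_rows, never from a script. Its argument "steps" is a list of rows, each an object of numbers: "ax", "ay", "az": the turn, a rotation vector about the tool's x, y, z in degrees; "dx", "dy", "dz": the shift along the tool's x, y, z in mm; "claw": the finger opening in mm, from 0 to 87. A call has 1 to 20 rows; each row shifts and turns the commanded pose from where the row before left it, along the tool's axes as they then stand; what a row does not reach is not made up. A row lasts 1/10 s, in which the tool goes at most 50 mm and 8.59 degrees, less where a joint would pass 70% of its speed; a pose out of reach is approached as far as the arm can. A call with a gripper value outside its range is refused whole. The fingers move at their own pace and stop on an object; the grip force is fixed at half the most. Time passes only in rows, so rows that do not move let the fingers close. It gives the time, the measured TCP pose, the force, the opening and the grip force at its end, in the units of the state.
- sense(): the state, without advancing time (a new reading comes with each control period).
- capture(name): name is "scene" or "top" or "wrist"; returns a dict with "frame" (400x640x3 uint8, blue, green, red), "range_z" (400x640 float32, m along the optical axis (not along the pixel's ray), 0 where there is no reading), "fx", "fy", "cx", "cy" (pixels), "k1" (the pictures are not rectified: a ray, as slopes to the right and down, at radius r is drawn at 1 + k1 r^2 times it, then the intrinsics apply), "xyz" and "rotation" of the camera in the world. Camera axes: x right, y down, z forward; pixel columns grow to the right and rows downward; lengths in m; the calibration is good to about 2 mm. A picture is of the moment at which its call begins.
- finish_job(): hands the job in; it is judged then, once.
The state is a dict: "time_s": time; "joints": joint angles; "joint_velocities": joint speeds; "effort": joint torques, N m; "tcp_pos": TCP position; "ee_rot": TCP orientation; "wrist_force": force on the tool from outside, world axes, zero at the start; "moment": the same for the moment, N m; "gripper_width": opening from 0.0 (shut) to 1.0 (fully open); "gripper_force": force on a finger pad.
Only numpy, scipy, OpenCV 4.12 (cv2) and the standard library are available. Lean on these libraries where they do the work, as an engineer would, in place of code of your own. Each camera call takes 0.05 s, during which the arm holds its last target. There are 200 camera calls.

## Working session

There is one attempt and no reset: what is moved stays moved. The work goes in short steps, Python scripts to look and compute and a tool call to move; the robot and the scene stay as the last step left them, time stands still between calls to the robot, and variables do not carry over. Pictures are saved under pics/ and viewed, at most 14 in all, crops included, and the job is handed in when it is done.

Besides the shell and the picture viewer there is one more tool, called after "Request:" as name(argument=value, ...), one argument or row to a line, values as JSON. play_rows: Moves the arm, as the interface text tells. Its arguments: {"type":"object","properties":{"steps":{"type":"array"}},"required":["steps"]}

```bash
mkdir -p pics
cat > h.py <<'E'
import numpy as np, cv2, pickle
from station import *
def world(c,u,v,d=None,z=None):
    u=np.atleast_1d(np.float64(u));v=np.atleast_1d(np.float64(v))
    K=np.array([[c['fx'],0,c['cx']],[0,c['fy'],c['cy']],[0,0,1.]])
    p=cv2.undistortPoints(np.stack([u,v],-1)[:,None],K,np.array([c['k1'],0,0,0,0.]))[:,0]
    r=np.c_[p,np.ones(len(p))]@np.array(c['rotation']).T
    o=np.array(c['xyz'])
    if z is not None: return o+r*((z-o[2])/r[:,2])[:,None]
    return o+r*np.asarray(d)[:,None]
def cloud(c):
    v,u=np.mgrid[0:400,0:640]
    return world(c,u.ravel(),v.ravel(),c['range_z'].ravel().astype(float)).reshape(400,640,3)
E
python3 - <<'E'
from h import *
for n in("scene","top"):
    c=capture(n); pickle.dump(c,open(n+'.pkl','wb')); cv2.imwrite(f'pics/{n}0.png',c['frame'])
    print(n,c['fx'],c['fy'],c['cx'],c['cy'],c['k1'],c['xyz'],c['rotation'],(c['range_z']>0).mean())
print(sense())
E
```

```text
scene 378.8165793740426 378.8165793740426 319.97803463384923 193.84192746670968 0.023713499052251206 [ 1.09629234 -0.5652824   0.5971603 ] [[ 0.6797302   0.43104082 -0.59343969]
 [ 0.73332345 -0.38364879  0.56129344]
 [ 0.01426796 -0.81671134 -0.57687001]] 0.9958828125
top 372.85661196489696 372.85661196489696 325.7918431395079 204.88081685687712 -0.04331728456672525 [ 0.43353397 -0.04376632  0.85327881] [[-0.02240128 -0.98941239  0.14339212]
 [-0.99970733  0.02347926  0.00582976]
 [-0.00913477 -0.14321956 -0.98964878]] 0.99594921875
{'time_s': 0.1, 'joints': array([-5.41676552e+01,  2.20851797e+01,  3.86469858e-01, -2.35696427e-02,
       -6.84117866e+01, -1.48163478e+01]), 'joint_velocities': array([-0.04373346, -0.13444288,  0.18339808,  0.08638766,  0.00973317,
        0.061407  ]), 'effort': array([-6.91547993e-04, -3.91688919e+01,  1.87935072e+01,  4.23200548e+00,
        1.34664660e-02, -7.45407874e-05]), 'tcp_pos': array([ 0.22396076, -0.58293747,  0.23557811]), 'ee_rot': array([[-9.33534685e-01, -3.58486151e-01, -8.18856327e-04],
       [-3.58487065e-01,  9.33532982e-01,  1.78742386e-03],
       [ 1.23662691e-04,  1.96217157e-03, -9.99998067e-01]]), 'wrist_force': array([0.03837258, 0.8200653 , 0.48068959]), 'moment': array([ 0.03247456,  0.02106908, -0.01039515]), 'gripper_force': 0.0, 'gripper_width': 0.9976425449970401}
```

View pics/top0.png

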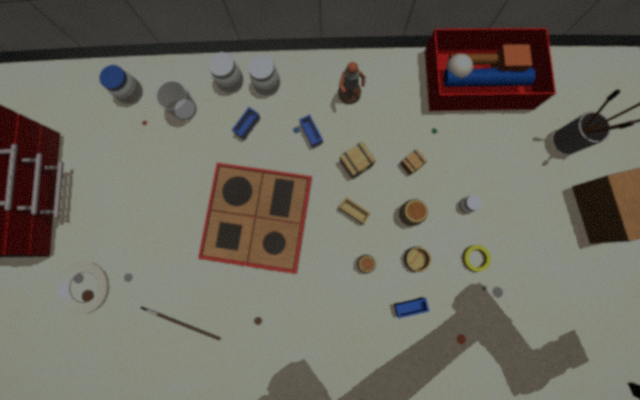

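View pics/scene0.png

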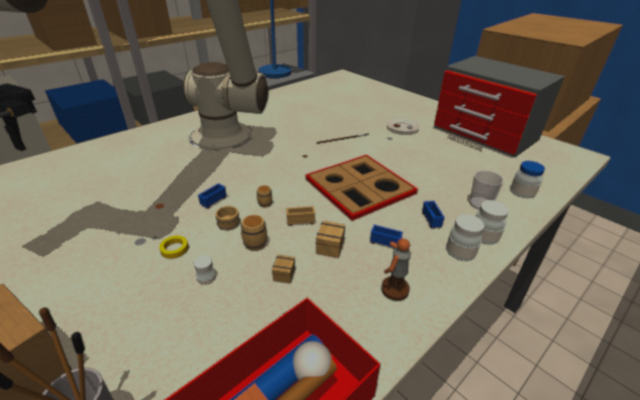

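Top view candidates:
- Barrel: small (366,264), big (413,211).
- Tub: (417,259). The yellow ring (477,258) and white jar (471,204) are not it.
- Chest: small (413,161), big (357,160).
- Trough: wooden (353,211). The blue ones (246,123), (311,131) and (411,307) are look-alikes.
- Recesses: tub (237,191), trough (283,198), chest (229,236), barrel (274,243).

By the description I choose the small barrel at (366,264), the small chest at (413,161), the tub at (417,259) and the wooden trough at (353,211). Next I'll check these in a close crop and measure.

Run:
```python
from h import *
from scipy import ndimage as N
T=pickle.load(open('top.pkl','rb'));S=pickle.load(open('scene.pkl','rb'))
cv2.imwrite('pics/crop1.png',cv2.resize(T['frame'][130:290,190:450],None,fx=3,fy=3,interpolation=cv2.INTER_CUBIC))
for n,c in(('top',T),('scene',S)):
    P=cloud(c); 
    m=(P[...,2]>.012)&(P[...,2]<.12)&(P[...,0]>.25)&(P[...,0]<.75)&(P[...,1]>-.4)&(P[...,1]<.3)
    fl=(abs(P[...,2])<.01)&(P[...,0]>.3)&(P[...,0]<.6)&(abs(P[...,1])<.3); print(n,'table z',np.median(P[fl][:,2]))
    L,k=N.label(m)
    for i in range(1,k+1):
        q=L==i
        if q.sum()<25: continue
        v,u=np.where(q);X=P[q];zt=np.percentile(X[:,2],95);t=X[X[:,2]>zt-.008]
        r=cv2.minAreaRect((t[:,:2]*1000).astype(np.float32))
        print(n,(int(u.mean()),int(v.mean())),q.sum(),'zmax %.3f'%zt,'rect',np.round(r[0],0),np.round(r[1],0),round(r[2]),'bgr',c['frame'][q].mean(0).astype(int))
```

```text
top table z -0.0005009189853597551
top (312, 134) 182 zmax 0.037 rect [727.  -7.] [64. 28.] 27 bgr [91 63 52]
top (242, 129) 175 zmax 0.037 rect [740. 151.] [29. 42.] 57 bgr [73 53 46]
top (356, 159) 767 zmax 0.052 rect [ 655. -111.] [55. 62.] 32 bgr [ 70 100 113]
top (413, 161) 363 zmax 0.037 rect [ 649. -241.] [38. 44.] 35 bgr [ 62  90 109]
top (255, 218) 6702 zmax 0.020 rect [533. 123.] [224. 225.] 80 bgr [ 58  81 117]
top (470, 202) 303 zmax 0.049 rect [ 549. -363.] [34. 34.] 41 bgr [117 116 114]
top (354, 209) 229 zmax 0.037 rect [ 541. -102.] [68. 28.] 55 bgr [ 71  99 111]
top (412, 211) 616 zmax 0.069 rect [ 531. -230.] [48. 49.] 32 bgr [50 75 97]
top (476, 258) 327 zmax 0.020 rect [ 427. -372.] [56. 58.] 89 bgr [ 52 125 124]
top (418, 258) 250 zmax 0.037 rect [ 429. -237.] [52. 52.] 85 bgr [60 85 95]
top (365, 263) 286 zmax 0.049 rect [ 422. -123.] [36. 33.] 43 bgr [ 58  83 105]
top (411, 307) 308 zmax 0.037 rect [ 324. -219.] [29. 69.] 10 bgr [96 62 46]
scene table z 0.0023955963429604377
scene (359, 183) 3201 zmax 0.022 rect [530. 123.] [230. 229.] 80 bgr [ 48  81 132]
scen
[... 184 characters left out ...]
.038 rect [740. 152.] [29. 43.] 52 bgr [82 50 32]
scene (226, 215) 406 zmax 0.038 rect [ 427. -239.] [53. 53.] 89 bgr [ 52  83 104]
scene (299, 213) 441 zmax 0.038 rect [ 538. -103.] [67. 34.] 51 bgr [ 54  88 112]
scene (253, 230) 751 zmax 0.071 rect [ 529. -232.] [48. 49.] 77 bgr [ 47  80 105]
scene (329, 237) 828 zmax 0.054 rect [ 652. -112.] [54. 64.] 33 bgr [ 60  98 124]
scene (383, 233) 422 zmax 0.038 rect [726.  -7.] [65. 32.] 25 bgr [92 53 30]
scene (174, 244) 298 zmax 0.021 rect [ 428. -372.] [55. 60.] 90 bgr [ 18 132 145]
scene (282, 266) 492 zmax 0.039 rect [ 647. -242.] [40. 46.] 38 bgr [ 58  93 119]
scene (203, 268) 431 zmax 0.050 rect [ 549. -365.] [33. 34.] 71 bgr [122 133 132]
```

View pics/crop1.png

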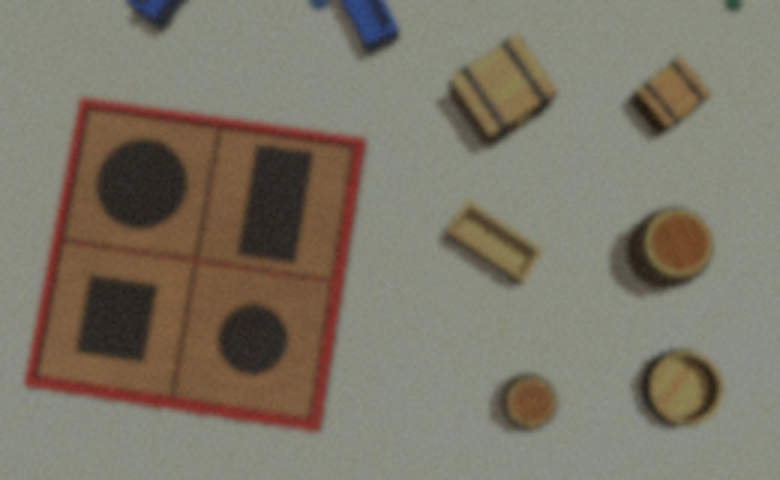

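The crop confirms the choices: small barrel (527,402), tub (682,388), small chest (672,95) and wooden trough (492,243), all clearly distinct from the bigger pair and the blue ones. Both views agree to within about 3 mm on position and height. Next are the recesses.

```bash
cat >> h.py <<'E'
from scipy.spatial.transform import Rotation as R
def plan(x,y,z,yang,s=None):
    "turn+shift in tool axes to the tcp target (mm), closing line at yang deg"
    s=s or sense(); A=np.array(s['ee_rot'])
    cur=np.degrees(np.arctan2(A[1,1],A[0,1])); 
    yv=np.array([np.cos(np.radians(yang)),np.sin(np.radians(yang)),0]);zv=np.array([0,0,-1.])
    B=np.c_[np.cross(yv,zv),yv,zv]
    t=np.degrees(R.from_matrix(A.T@B).as_rotvec())
    d=B.T@(np.array([x,y,z])-1000*np.array(s['tcp_pos']))
    print('target',(x,y,z,yang),'yang now %.1f turn'%cur,t.round(1),'shift after turn',d.round(1),'q6 %.0f'%s['joints'][5])
E
python3 - <<'E'
from h import *
for n in('top','scene'):
    c=pickle.load(open(n+'.pkl','rb'))
    u,v=np.meshgrid(np.arange(640),np.arange(400));P=world(c,u.ravel(),v.ravel(),z=.018).reshape(400,640,3)
    m=(np.hypot(P[...,0]-.532,P[...,1]-.123)<.15)&(c['frame'].max(2)<75)
    a=np.radians(-10);dx,dy=P[...,0]-.532,P[...,1]-.123
    m&=(abs(dx*np.cos(a)+dy*np.sin(a))<.098)&(abs(-dx*np.sin(a)+dy*np.cos(a))<.098)
    k,L,st,ce=cv2.connectedComponentsWithStats(m.astype(np.uint8))
    for i in range(1,k):
        if st[i,4]<60: continue
        X=(P[L==i][:,:2]*1000).astype(np.float32); print(n,ce[i].round(),st[i,4],[np.round(q,1) for q in cv2.minAreaRect(X)],X.mean(0).round(1))
plan(421,-124.5,120,170)
E
```

```text
top [237. 191.] 665 [array([591.7, 163.5]), array([65.5, 64.6]), np.float64(0.4)] [591.8 163.9]
top [281. 198.] 671 [array([574.4,  61.5]), array([42.7, 84.2]), np.float64(80.1)] [574.   61.6]
top [228. 236.] 549 [array([489.8, 181.7]), array([50., 56.]), np.float64(80.1)] [489.7 181.6]
top [274. 243.] 384 [array([472.4,  80. ]), array([47.3, 46.8]), np.float64(88.8)] [472.   79.5]
scene [363. 168.] 119 [array([489. , 181.5]), array([42.6, 45.3]), np.float64(78.6)] [489.5 181.1]
scene [334. 179.] 98 [array([470.5,  78.3]), array([43.6, 37.5]), np.float64(16.8)] [471.6  78.2]
scene [387. 185.] 214 [array([591.2, 163.7]), array([59.5, 56.8]), np.float64(68.7)] [591.8 163. ]
scene [357. 197.] 246 [array([573.5,  61.4]), array([37.3, 77.6]), np.float64(80.1)] [574.5  61. ]
target (421, -124.5, 120, 170) yang now 111.0 turn [  0.1   0.1 -59. ] shift after turn [-485.7 -114.4  115.6] q6 -15
```

Request:
play_rows(
  steps=[
    {"az": -7.4},
    {"az": -7.4},
    {"az": -7.4},
    {"az": -7.4},
    {"az": -7.4},
    {"az": -7.4},
    {"az": -7.4},
    {"az": -7.2},
    {"dx": -44,"dy": -10.4,"dz": 10.5},
    {"dx": -44,"dy": -10.4,"dz": 10.5},
    {"dx": -44,"dy": -10.4,"dz": 10.5},
    {"dx": -44,"dy": -10.4,"dz": 10.5},
    {"dx": -44,"dy": -10.4,"dz": 10.5},
    {"dx": -44,"dy": -10.4,"dz": 10.5},
    {"dx": -44,"dy": -10.4,"dz": 10.5},
    {"dx": -44,"dy": -10.4,"dz": 10.5},
    {"dx": -44,"dy": -10.4,"dz": 10.5},
    {"dx": -44,"dy": -10.4,"dz": 10.5},
    {"dx": -44,"dy": -10.4,"dz": 10.5,"claw": 66},
    {"claw": 66},
  ],
)

```text
invalid input at $.steps[0]: expected keys ax, ay, az, dx, dy, dz, claw
```

Run:
```python
from h import *
plan(421,-124.5,28,170)
c=capture('wrist');cv2.imwrite('pics/w1.png',c['frame']);P=cloud(c);z=P[...,2]
print(c['xyz'],(c['range_z']>0).mean())
from scipy import ndimage as N
L,k=N.label((z>.012)&(z<.08))
for i in range(1,k+1):
    q=L==i
    if q.sum()<400: continue
    v,u=np.where(q);X=P[q];t=X[X[:,2]>np.percentile(X[:,2],95)-.008];r=cv2.minAreaRect((t[:,:2]*1000).astype(np.float32))
    print((int(u.mean()),int(v.mean())),q.sum(),np.percentile(X[:,2],95).round(4),[np.round(a,1) for a in r])
```

```text
target (421, -124.5, 28, 170) yang now 111.0 turn [  0.1   0.1 -59. ] shift after turn [-485.7 -114.4  207.6] q6 -15
[ 0.14580694 -0.61200655  0.38335793] 0.996
```

View pics/w1.png

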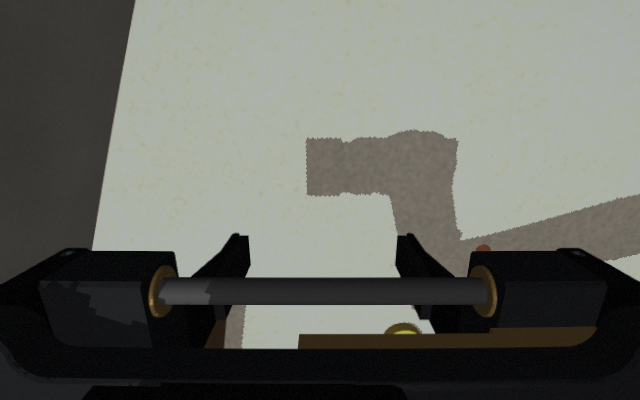

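The wrist picture shows only the fingers and empty table, because the move was refused: every row needs all its keys.

Request:
play_rows(
  steps=[
    {"ax": 0,"ay": 0,"az": -7.4,"dx": 0,"dy": 0,"dz": 0,"claw": 66},
    {"ax": 0,"ay": 0,"az": -7.4,"dx": 0,"dy": 0,"dz": 0,"claw": 66},
    {"ax": 0,"ay": 0,"az": -7.4,"dx": 0,"dy": 0,"dz": 0,"claw": 66},
    {"ax": 0,"ay": 0,"az": -7.4,"dx": 0,"dy": 0,"dz": 0,"claw": 66},
    {"ax": 0,"ay": 0,"az": -7.4,"dx": 0,"dy": 0,"dz": 0,"claw": 66},
    {"ax": 0,"ay": 0,"az": -7.4,"dx": 0,"dy": 0,"dz": 0,"claw": 66},
    {"ax": 0,"ay": 0,"az": -7.4,"dx": 0,"dy": 0,"dz": 0,"claw": 66},
    {"ax": 0,"ay": 0,"az": -7.2,"dx": 0,"dy": 0,"dz": 0,"claw": 66},
    {"ax": 0,"ay": 0,"az": 0,"dx": -44,"dy": -10.4,"dz": 10.5,"claw": 66},
    {"ax": 0,"ay": 0,"az": 0,"dx": -44,"dy": -10.4,"dz": 10.5,"claw": 66},
    {"ax": 0,"ay": 0,"az": 0,"dx": -44,"dy": -10.4,"dz": 10.5,"claw": 66},
    {"ax": 0,"ay": 0,"az": 0,"dx": -44,"dy": -10.4,"dz": 10.5,"claw": 66},
    {"ax": 0,"ay": 0,"az": 0,"dx": -44,"dy": -10.4,"dz": 10.5,"claw": 66},
    {"ax": 0,"ay": 0,"az": 0,"dx": -44,"dy": -10.4,"dz": 10.5,"claw": 66},
    {"ax": 0,"ay": 0,"az": 0,"dx": -44,"dy": -10.4,"dz": 10.5,"claw": 66},
    {"ax": 0,"ay": 0,"az": 0,"dx": -44,"dy": -10.4,"dz": 10.5,"claw": 66},
    {"ax": 0,"ay": 0,"az": 0,"dx": -44,"dy": -10.4,"dz": 10.5,"claw": 66},
    {"ax": 0,"ay": 0,"az": 0,"dx": -44,"dy": -10.4,"dz": 10.5,"claw": 66},
    {"ax": 0,"ay": 0,"az": 0,"dx": -44,"dy": -10.4,"dz": 10.5,"claw": 66},
    {"ax": 0,"ay": 0,"az": 0,"dx": 0,"dy": 0,"dz": 0,"claw": 66},
  ],
)

```text
time_s: 2.15
tcp_pos: [0.4221, -0.1229, 0.1202]
ee_rot: [[-0.167, -0.986, -0.001], [-0.986, 0.167, 0.0], [0.0, 0.001, -1.0]]
wrist_force: [-0.5, -0.3, 0.7]
gripper_width: 0.753
gripper_force: 0.0
```

```bash
cat > w.py <<'E'
from h import *
from scipy import ndimage as N
def blobs(c,lo=.012,hi=.08):
    P=cloud(c);z=P[...,2]
    L,k=N.label((z>lo)&(z<hi))
    for i in range(1,k+1):
        q=L==i
        if q.sum()<400: continue
        v,u=np.where(q);X=P[q];t=X[X[:,2]>np.percentile(X[:,2],95)-.008];r=cv2.minAreaRect((t[:,:2]*1000).astype(np.float32))
        print((int(u.mean()),int(v.mean())),q.sum(),np.percentile(X[:,2],95).round(4),[np.round(a,1) for a in r])
E
python3 - <<'E'
from w import *
plan(421,-124.5,28,170);s=sense();print(s['tcp_pos'],s['wrist_force'],s['time_s'],s['gripper_width'])
c=capture('wrist');cv2.imwrite('pics/w2.png',c['frame']);blobs(c)
E
```

```text
target (421, -124.5, 28, 170) yang now 170.4 turn [ 0.1 -0.   0.4] shift after turn [ 1.7  0.8 92.2] q6 -15
[ 0.42209244 -0.12292258  0.1201516 ] [-0.46297866 -0.31776272  0.73334754] 2.15 0.7529856514595998
(431, 63) 3633 0.0363 [array([ 323.8, -217.1]), array([29.3, 68.3]), np.float64(10.5)]
(284, 57) 2332 0.0365 [array([ 428. , -236.4]), array([53.3, 52.6]), np.float64(80.5)]
(144, 96) 7561 0.0685 [array([ 529.3, -228.3]), array([48.9, 48.3]), np.float64(3.5)]
(24, 115) 3299 0.037 [array([ 646., -238.]), array([41., 41.]), np.float64(36.5)]
(323, 207) 2151 0.0489 [array([ 419.8, -123.5]), array([35.2, 35.4]), np.float64(43.0)]
(202, 229) 1213 0.0364 [array([ 529.5, -114.2]), array([37.6, 28.1]), np.float64(54.9)]
(60, 243) 3041 0.0514 [array([ 652.9, -129.8]), array([39.9, 71.7]), np.float64(85.0)]
```

View pics/w2.png

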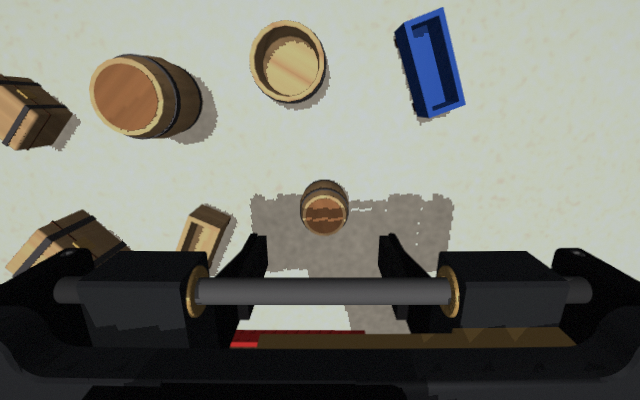

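The wrist view shows the small barrel (323,207) between the open fingers, with the tub (288,60), the big barrel (145,95) and the blue trough (430,63) clear of them. It agrees with the other two views: barrel at (420.5, -124), top at 49 mm.

Request:
play_rows(
  steps=[
    {"ax": 0,"ay": 0,"az": 0.4,"dx": 1.4,"dy": 1,"dz": 22,"claw": 66},
    {"ax": 0,"ay": 0,"az": 0,"dx": 0,"dy": 0,"dz": 25,"claw": 66},
    {"ax": 0,"ay": 0,"az": 0,"dx": 0,"dy": 0,"dz": 25,"claw": 66},
    {"ax": 0,"ay": 0,"az": 0,"dx": 0,"dy": 0,"dz": 20,"claw": 66},
    {"ax": 0,"ay": 0,"az": 0,"dx": 0,"dy": 0,"dz": 0,"claw": 66},
    {"ax": 0,"ay": 0,"az": 0,"dx": 0,"dy": 0,"dz": 0,"claw": 35},
    {"ax": 0,"ay": 0,"az": 0,"dx": 0,"dy": 0,"dz": 0,"claw": 35},
    {"ax": 0,"ay": 0,"az": 0,"dx": 0,"dy": 0,"dz": 0,"claw": 35},
    {"ax": 0,"ay": 0,"az": 0,"dx": 0,"dy": 0,"dz": 0,"claw": 35},
    {"ax": 0,"ay": 0,"az": 0,"dx": 0,"dy": 0,"dz": 0,"claw": 35},
    {"ax": 0,"ay": 0,"az": 0,"dx": 0,"dy": 0,"dz": 0,"claw": 35},
    {"ax": 0,"ay": 0,"az": 0,"dx": 0,"dy": 0,"dz": 0,"claw": 35},
  ],
)

```text
time_s: 3.4
tcp_pos: [0.4201, -0.1278, 0.0299]
ee_rot: [[-0.18, -0.984, 0.001], [-0.984, 0.18, -0.0], [-0.0, -0.001, -1.0]]
wrist_force: [-0.7, -0.0, 6.2]
gripper_width: 0.459
gripper_force: 30.0
```

```bash
python3 -c "
from h import *
plan(472,79,100,170)"
```

```text
target (472, 79, 100, 170) yang now 169.6 turn [-0.1  0.  -0.4] shift after turn [-212.7  -15.2  -70.1] q6 -15
```

Request:
play_rows(
  steps=[
    {"ax": 0,"ay": 0,"az": 0,"dx": 0,"dy": 0,"dz": -15,"claw": 35},
    {"ax": 0,"ay": 0,"az": 0,"dx": 0,"dy": 0,"dz": -25,"claw": 35},
    {"ax": 0,"ay": 0,"az": 0,"dx": 0,"dy": 0,"dz": -30,"claw": 35},
    {"ax": 0,"ay": 0,"az": -0.4,"dx": -20,"dy": -1.2,"dz": 0,"claw": 35},
    {"ax": 0,"ay": 0,"az": 0,"dx": -30,"dy": -2.8,"dz": 0,"claw": 35},
    {"ax": 0,"ay": 0,"az": 0,"dx": -30,"dy": -2.8,"dz": 0,"claw": 35},
    {"ax": 0,"ay": 0,"az": 0,"dx": -30,"dy": -2.8,"dz": 0,"claw": 35},
    {"ax": 0,"ay": 0,"az": 0,"dx": -30,"dy": -2.8,"dz": 0,"claw": 35},
    {"ax": 0,"ay": 0,"az": 0,"dx": -30,"dy": -1.8,"dz": 0,"claw": 35},
    {"ax": 0,"ay": 0,"az": 0,"dx": -25,"dy": 0,"dz": 0,"claw": 35},
    {"ax": 0,"ay": 0,"az": 0,"dx": -14,"dy": 0,"dz": 0,"claw": 35},
    {"ax": 0,"ay": 0,"az": 0,"dx": 0,"dy": 0,"dz": 0,"claw": 35},
    {"ax": 0,"ay": 0,"az": 0,"dx": 0,"dy": 0,"dz": 0,"claw": 35},
    {"ax": 0,"ay": 0,"az": 0,"dx": 0,"dy": 0,"dz": 0,"claw": 35},
  ],
)

```text
time_s: 4.8
tcp_pos: [0.4694, 0.0747, 0.0989]
ee_rot: [[-0.174, -0.985, -0.001], [-0.985, 0.174, -0.0], [0.0, 0.001, -1.0]]
wrist_force: [0.5, 0.0, -0.3]
gripper_width: 0.461
gripper_force: 30.0
```

Run:
```python
from w import *
plan(472.3,75.5,38,170);print(sense()['tcp_pos'],sense()['gripper_width'])
c=capture('wrist');cv2.imwrite('pics/w3.png',c['frame']);blobs(c,.05,.16)
```

```text
target (472.3, 75.5, 38, 170) yang now 170.0 turn [ 0. -0. -0.] shift after turn [-1.3 -2.8 60.9] q6 -39
[0.46935026 0.07469547 0.09891962] 0.4606731744144165
(322, 255) 5608 0.127 [array([466.6,  65. ]), array([23.1, 63.6]), np.float64(62.1)]
(82, 259) 432 0.1599 [array([541.2,  28.7]), array([ 7.7, 13.1]), np.float64(24.9)]
(562, 259) 438 0.1597 [array([383.6,  56.8]), array([13.2,  7.9]), np.float64(49.3)]
(104, 325) 480 0.1598 [array([544.9,  55.9]), array([21.8,  2.7]), np.float64(80.6)]
(541, 325) 486 0.1597 [array([389.3,  83. ]), array([22.3,  2.8]), np.float64(82.0)]
(262, 316) 659 0.1586 [array([491.5,  63.4]), array([19.8,  1.2]), np.float64(82.4)]
(322, 309) 487 0.1179 [array([471.5,  93. ]), array([ 9.2, 27.8]), np.float64(77.7)]
(382, 316) 662 0.1584 [array([442.1,  72. ]), array([19.5,  1. ]), np.float64(78.3)]
```

View pics/w3.png

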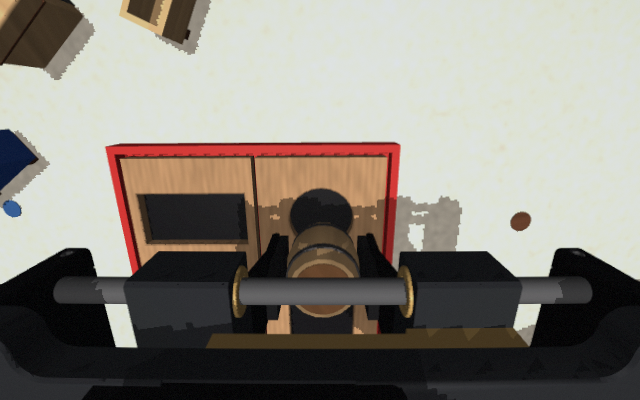

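The wrist view shows the barrel held upright at (322,270), just in front of the round recess (320,210) that it will go into. Now I lower and release it.

Request:
play_rows(
  steps=[
    {"ax": 0,"ay": 0,"az": 0,"dx": -1.3,"dy": -2.8,"dz": 15,"claw": 35},
    {"ax": 0,"ay": 0,"az": 0,"dx": 0,"dy": 0,"dz": 20,"claw": 35},
    {"ax": 0,"ay": 0,"az": 0,"dx": 0,"dy": 0,"dz": 15,"claw": 35},
    {"ax": 0,"ay": 0,"az": 0,"dx": 0,"dy": 0,"dz": 6,"claw": 35},
    {"ax": 0,"ay": 0,"az": 0,"dx": 0,"dy": 0,"dz": 4,"claw": 35},
    {"ax": 0,"ay": 0,"az": 0,"dx": 0,"dy": 0,"dz": 0,"claw": 35},
    {"ax": 0,"ay": 0,"az": 0,"dx": 0,"dy": 0,"dz": 0,"claw": 35},
  ],
)

```text
time_s: 5.55
tcp_pos: [0.4733, 0.0765, 0.0396]
ee_rot: [[-0.173, -0.985, 0.001], [-0.985, 0.173, 0.0], [-0.001, -0.001, -1.0]]
wrist_force: [-0.1, -0.4, -0.2]
gripper_width: 0.466
gripper_force: 30.0
```

Request:
play_rows(
  steps=[
    {"ax": 0,"ay": 0,"az": 0,"dx": 0,"dy": 0,"dz": 0,"claw": 50},
    {"ax": 0,"ay": 0,"az": 0,"dx": 0,"dy": 0,"dz": 0,"claw": 62},
    {"ax": 0,"ay": 0,"az": 0,"dx": 0,"dy": 0,"dz": 0,"claw": 62},
    {"ax": 0,"ay": 0,"az": 0,"dx": 0,"dy": 0,"dz": 0,"claw": 62},
    {"ax": 0,"ay": 0,"az": 0,"dx": 0,"dy": 0,"dz": -20,"claw": 62},
    {"ax": 0,"ay": 0,"az": 0,"dx": 0,"dy": 0,"dz": -30,"claw": 62},
    {"ax": 0,"ay": 0,"az": 0,"dx": 0,"dy": 0,"dz": -25,"claw": 62},
    {"ax": 0,"ay": 0,"az": 0,"dx": 0,"dy": 0,"dz": 0,"claw": 75},
    {"ax": 0,"ay": 0,"az": 0,"dx": 0,"dy": 0,"dz": 0,"claw": 75},
  ],
)

```text
time_s: 6.45
tcp_pos: [0.4727, 0.0765, 0.1143]
ee_rot: [[-0.174, -0.985, 0.001], [-0.985, 0.174, 0.001], [-0.001, -0.001, -1.0]]
wrist_force: [0.2, -0.4, -0.7]
gripper_width: 0.81
gripper_force: 0.0
```

Run:
```python
from w import *
print(sense()['tcp_pos'])
P=cloud(capture('scene'));m=(P[...,2]>.03)&(P[...,2]<.075)&(np.hypot(P[...,0]-.472,P[...,1]-.079)<.035);X=P[m];print(m.sum(),X.min(0),X.max(0))
plan(428,-237.5,110,170)
```

```text
[0.47274547 0.07645422 0.11430668]
195 [0.45368165 0.05849169 0.03073584] [0.49391986 0.09556278 0.06035053]
target (428, -237.5, 110, 170) yang now 170.0 turn [ 0.1 -0.  -0. ] shift after turn [316.6 -10.9   3.5] q6 -39
```

Barrel is seated. Next is the tub.

Request:
play_rows(
  steps=[
    {"ax": 0,"ay": 0,"az": 0,"dx": 30,"dy": -1,"dz": 0,"claw": 75},
    {"ax": 0,"ay": 0,"az": 0,"dx": 45,"dy": -2,"dz": 0,"claw": 75},
    {"ax": 0,"ay": 0,"az": 0,"dx": 45,"dy": -2,"dz": 0,"claw": 75},
    {"ax": 0,"ay": 0,"az": 0,"dx": 45,"dy": -2,"dz": 0,"claw": 75},
    {"ax": 0,"ay": 0,"az": 0,"dx": 45,"dy": -2,"dz": 0,"claw": 75},
    {"ax": 0,"ay": 0,"az": 0,"dx": 45,"dy": -2,"dz": 0,"claw": 75},
    {"ax": 0,"ay": 0,"az": 0,"dx": 40,"dy": 0,"dz": 0,"claw": 75},
    {"ax": 0,"ay": 0,"az": 0,"dx": 21.6,"dy": 0,"dz": 3.5,"claw": 75},
    {"ax": 0,"ay": 0,"az": 0,"dx": 0,"dy": 0,"dz": 0,"claw": 75},
    {"ax": 0,"ay": 0,"az": 0,"dx": 0,"dy": 0,"dz": 0,"claw": 75},
    {"ax": 0,"ay": 0,"az": 0,"dx": 0,"dy": 0,"dz": 0,"claw": 75},
  ],
)

```text
time_s: 7.6
tcp_pos: [0.4286, -0.2366, 0.11]
ee_rot: [[-0.172, -0.985, -0.001], [-0.985, 0.172, 0.0], [-0.0, 0.001, -1.0]]
wrist_force: [-0.1, -0.1, -1.0]
gripper_width: 0.864
gripper_force: 0.0
```

Run:
```python
from w import *
plan(428,-237.5,28,170);c=capture('wrist');blobs(c)
```

```text
target (428, -237.5, 28, 170) yang now 170.1 turn [0.1 0.  0.1] shift after turn [ 1.   0.4 82. ] q6 -0
(291, 37) 2540 0.0187 [array([ 427.1, -367.1]), array([48. , 59.3]), np.float64(79.0)]
(122, 72) 3836 0.0488 [array([ 547.3, -362.7]), array([34.1, 35.4]), np.float64(39.7)]
(452, 209) 2774 0.0361 [array([ 323.7, -217.2]), array([29.1, 69. ]), np.float64(10.9)]
(322, 212) 2054 0.0362 [array([ 427.3, -237.1]), array([53. , 52.9]), np.float64(19.5)]
(200, 234) 3881 0.068 [array([ 523.3, -238. ]), array([29.9, 46.5]), np.float64(46.8)]
(67, 237) 2207 0.0368 [array([ 647.6, -239.7]), array([40.6, 44.8]), np.float64(38.0)]
(243, 333) 710 0.036 [array([ 524.5, -121.1]), array([20.3, 27.7]), np.float64(55.3)]
```

Request:
play_rows(
  steps=[
    {"ax": 0,"ay": 0,"az": 0,"dx": 0.5,"dy": 0.5,"dz": 20,"claw": 75},
    {"ax": 0,"ay": 0,"az": 0,"dx": 0,"dy": 0,"dz": 25,"claw": 75},
    {"ax": 0,"ay": 0,"az": 0,"dx": 0,"dy": 0,"dz": 22,"claw": 75},
    {"ax": 0,"ay": 0,"az": 0,"dx": 0,"dy": 0,"dz": 15,"claw": 75},
    {"ax": 0,"ay": 0,"az": 0,"dx": 0,"dy": 0,"dz": 0,"claw": 75},
    {"ax": 0,"ay": 0,"az": 0,"dx": 0,"dy": 0,"dz": 0,"claw": 47},
    {"ax": 0,"ay": 0,"az": 0,"dx": 0,"dy": 0,"dz": 0,"claw": 47},
    {"ax": 0,"ay": 0,"az": 0,"dx": 0,"dy": 0,"dz": 0,"claw": 47},
    {"ax": 0,"ay": 0,"az": 0,"dx": 0,"dy": 0,"dz": 0,"claw": 47},
    {"ax": 0,"ay": 0,"az": 0,"dx": 0,"dy": 0,"dz": 0,"claw": 47},
    {"ax": 0,"ay": 0,"az": 0,"dx": 0,"dy": 0,"dz": 0,"claw": 47},
  ],
)

```text
time_s: 8.75
tcp_pos: [0.4288, -0.2378, 0.0294]
ee_rot: [[-0.173, -0.985, 0.001], [-0.985, 0.173, -0.0], [0.0, -0.001, -1.0]]
wrist_force: [-1.6, 1.8, 6.6]
gripper_width: 0.602
gripper_force: 30.0
```

```bash
python3 -c "
from h import *
plan(592,163.5,130,170)"
```

```text
target (592, 163.5, 130, 170) yang now 170.0 turn [-0.1 -0.   0. ] shift after turn [-423.5  -91.1 -100.6] q6 0
```

Request:
play_rows(
  steps=[
    {"ax": 0,"ay": 0,"az": 0,"dx": 0,"dy": 0,"dz": -15,"claw": 47},
    {"ax": 0,"ay": 0,"az": 0,"dx": 0,"dy": 0,"dz": -30,"claw": 47},
    {"ax": 0,"ay": 0,"az": 0,"dx": 0,"dy": 0,"dz": -35,"claw": 47},
    {"ax": 0,"ay": 0,"az": 0,"dx": -20,"dy": -4,"dz": -20,"claw": 47},
    {"ax": 0,"ay": 0,"az": 0,"dx": -38,"dy": -9,"dz": 0,"claw": 47},
    {"ax": 0,"ay": 0,"az": 0,"dx": -40,"dy": -9,"dz": 0,"claw": 47},
    {"ax": 0,"ay": 0,"az": 0,"dx": -40,"dy": -9,"dz": 0,"claw": 47},
    {"ax": 0,"ay": 0,"az": 0,"dx": -40,"dy": -9,"dz": 0,"claw": 47},
    {"ax": 0,"ay": 0,"az": 0,"dx": -40,"dy": -9,"dz": 0,"claw": 47},
    {"ax": 0,"ay": 0,"az": 0,"dx": -40,"dy": -9,"dz": 0,"claw": 47},
    {"ax": 0,"ay": 0,"az": 0,"dx": -40,"dy": -9,"dz": 0,"claw": 47},
    {"ax": 0,"ay": 0,"az": 0,"dx": -40,"dy": -9,"dz": 0,"claw": 47},
    {"ax": 0,"ay": 0,"az": 0,"dx": -40,"dy": -9,"dz": 0,"claw": 47},
    {"ax": 0,"ay": 0,"az": 0,"dx": -30,"dy": -6,"dz": 0,"claw": 47},
    {"ax": 0,"ay": 0,"az": 0,"dx": -15,"dy": 0,"dz": 0,"claw": 47},
    {"ax": 0,"ay": 0,"az": 0,"dx": 0,"dy": 0,"dz": 0,"claw": 47},
    {"ax": 0,"ay": 0,"az": 0,"dx": 0,"dy": 0,"dz": 0,"claw": 47},
    {"ax": 0,"ay": 0,"az": 0,"dx": 0,"dy": 0,"dz": 0,"claw": 47},
  ],
)

```text
time_s: 10.55
tcp_pos: [0.5905, 0.1617, 0.1285]
ee_rot: [[-0.175, -0.985, -0.001], [-0.985, 0.175, -0.0], [0.001, 0.001, -1.0]]
wrist_force: [-0.1, 0.1, -0.2]
gripper_width: 0.605
gripper_force: 30.0
```

```bash
python3 -c "
from h import *
plan(592,163.5,38,170)"
```

```text
target (592, 163.5, 38, 170) yang now 169.9 turn [ 0.  -0.  -0.1] shift after turn [-2.  -1.1 90.5] q6 -40
```

Request:
play_rows(
  steps=[
    {"ax": 0,"ay": 0,"az": 0,"dx": -2,"dy": -1,"dz": 25,"claw": 47},
    {"ax": 0,"ay": 0,"az": 0,"dx": 0,"dy": 0,"dz": 30,"claw": 47},
    {"ax": 0,"ay": 0,"az": 0,"dx": 0,"dy": 0,"dz": 20,"claw": 47},
    {"ax": 0,"ay": 0,"az": 0,"dx": 0,"dy": 0,"dz": 10,"claw": 47},
    {"ax": 0,"ay": 0,"az": 0,"dx": 0,"dy": 0,"dz": 5,"claw": 47},
    {"ax": 0,"ay": 0,"az": 0,"dx": 0,"dy": 0,"dz": 0,"claw": 47},
    {"ax": 0,"ay": 0,"az": 0,"dx": 0,"dy": 0,"dz": 0,"claw": 47},
    {"ax": 0,"ay": 0,"az": 0,"dx": 0,"dy": 0,"dz": 0,"claw": 60},
    {"ax": 0,"ay": 0,"az": 0,"dx": 0,"dy": 0,"dz": 0,"claw": 72},
    {"ax": 0,"ay": 0,"az": 0,"dx": 0,"dy": 0,"dz": 0,"claw": 72},
    {"ax": 0,"ay": 0,"az": 0,"dx": 0,"dy": 0,"dz": 0,"claw": 72},
    {"ax": 0,"ay": 0,"az": 0,"dx": 0,"dy": 0,"dz": -20,"claw": 72},
    {"ax": 0,"ay": 0,"az": 0,"dx": 0,"dy": 0,"dz": -30,"claw": 72},
    {"ax": 0,"ay": 0,"az": 0,"dx": 0,"dy": 0,"dz": -40,"claw": 72},
    {"ax": 0,"ay": 0,"az": 0,"dx": 0,"dy": 0,"dz": 0,"claw": 72},
  ],
)

```text
time_s: 12.05
tcp_pos: [0.5961, 0.1664, 0.135]
ee_rot: [[-0.172, -0.985, 0.012], [-0.985, 0.172, 0.004], [-0.006, -0.011, -1.0]]
wrist_force: [1.3, 1.9, 0.4]
gripper_width: 0.827
gripper_force: 0.0
```

Run:
```python
from w import *
P=cloud(capture('scene'));m=(P[...,2]>.03)&(P[...,2]<.075)&(np.hypot(P[...,0]-.592,P[...,1]-.1635)<.045);X=P[m];print(m.sum(),X.min(0),X.max(0))
plan(539.5,-102.5,110,143)
```

```text
222 [0.56589629 0.13830491 0.03040941] [0.62001785 0.19278631 0.0477728 ]
target (539.5, -102.5, 110, 143) yang now 170.0 turn [-0.3  0.3 27. ] shift after turn [ 247.3 -117.7   22.1] q6 -41
```

Tub is seated. Next is the trough.

Request:
play_rows(
  steps=[
    {"ax": 0,"ay": 0,"az": 7,"dx": 0,"dy": 0,"dz": 0,"claw": 60},
    {"ax": 0,"ay": 0,"az": 7,"dx": 0,"dy": 0,"dz": 0,"claw": 60},
    {"ax": 0,"ay": 0,"az": 7,"dx": 0,"dy": 0,"dz": 0,"claw": 60},
    {"ax": 0,"ay": 0,"az": 5,"dx": 0,"dy": 0,"dz": 0,"claw": 60},
    {"ax": 0,"ay": 0,"az": 0,"dx": 27,"dy": -12,"dz": 2,"claw": 60},
    {"ax": 0,"ay": 0,"az": 0,"dx": 40,"dy": -20,"dz": 4,"claw": 60},
    {"ax": 0,"ay": 0,"az": 0,"dx": 40,"dy": -20,"dz": 4,"claw": 60},
    {"ax": 0,"ay": 0,"az": 0,"dx": 40,"dy": -20,"dz": 4,"claw": 60},
    {"ax": 0,"ay": 0,"az": 0,"dx": 40,"dy": -20,"dz": 4,"claw": 60},
    {"ax": 0,"ay": 0,"az": 0,"dx": 40,"dy": -16,"dz": 4,"claw": 60},
    {"ax": 0,"ay": 0,"az": 0,"dx": 20,"dy": -10,"dz": 0,"claw": 60},
    {"ax": 0,"ay": 0,"az": 0,"dx": 0,"dy": 0,"dz": 0,"claw": 60},
    {"ax": 0,"ay": 0,"az": 0,"dx": 0,"dy": 0,"dz": 0,"claw": 60},
    {"ax": 0,"ay": 0,"az": 0,"dx": 0,"dy": 0,"dz": 0,"claw": 60},
  ],
)

```text
time_s: 13.5
tcp_pos: [0.5429, -0.1036, 0.1062]
ee_rot: [[-0.587, -0.81, -0.0], [-0.81, 0.587, 0.0], [0.0, 0.0, -1.0]]
wrist_force: [0.2, 0.8, 0.9]
gripper_width: 0.688
gripper_force: 0.0
```

Run:
```python
from w import *
plan(539.5,-102.5,28,144);c=capture('wrist');cv2.imwrite('pics/w4.png',c['frame']);blobs(c)
```

```text
target (539.5, -102.5, 28, 144) yang now 144.1 turn [ 0.  -0.   0.1] shift after turn [ 1.2  3.4 78.2] q6 -42
(219, 58) 8052 0.0684 [array([ 529.3, -228.2]), array([48.7, 48.8]), np.float64(78.5)]
(104, 152) 4241 0.037 [array([ 648. , -239.3]), array([40.7, 45.3]), np.float64(37.4)]
(327, 212) 1818 0.0364 [array([ 538.5, -101.1]), array([68.7, 28. ]), np.float64(54.6)]
(213, 250) 1087 0.0485 [array([ 636.6, -131. ]), array([ 9. , 42.3]), np.float64(26.5)]
(536, 252) 741 0.0182 [array([410.6,  42.9]), array([24.8, 44.5]), np.float64(23.8)]
(364, 323) 1537 0.0186 [array([580.4,   7.4]), array([32.7, 83. ]), np.float64(57.1)]
```

View pics/w4.png

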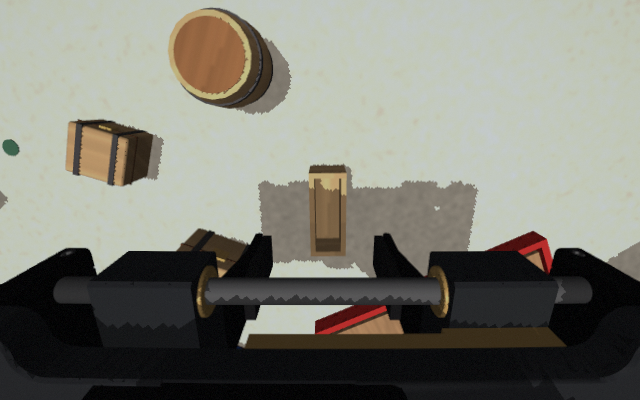

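The wrist view shows the wooden trough (327,210) lined up between the fingers; the big chest (213,250) is outside the finger span.

Request:
play_rows(
  steps=[
    {"ax": 0,"ay": 0,"az": -0.3,"dx": 1,"dy": 3.6,"dz": 18,"claw": 60},
    {"ax": 0,"ay": 0,"az": 0,"dx": 0,"dy": 0,"dz": 25,"claw": 60},
    {"ax": 0,"ay": 0,"az": 0,"dx": 0,"dy": 0,"dz": 22,"claw": 60},
    {"ax": 0,"ay": 0,"az": 0,"dx": 0,"dy": 0,"dz": 13,"claw": 60},
    {"ax": 0,"ay": 0,"az": 0,"dx": 0,"dy": 0,"dz": 0,"claw": 60},
    {"ax": 0,"ay": 0,"az": 0,"dx": 0,"dy": 0,"dz": 0,"claw": 22},
    {"ax": 0,"ay": 0,"az": 0,"dx": 0,"dy": 0,"dz": 0,"claw": 22},
    {"ax": 0,"ay": 0,"az": 0,"dx": 0,"dy": 0,"dz": 0,"claw": 22},
    {"ax": 0,"ay": 0,"az": 0,"dx": 0,"dy": 0,"dz": 0,"claw": 22},
    {"ax": 0,"ay": 0,"az": 0,"dx": 0,"dy": 0,"dz": 0,"claw": 22},
    {"ax": 0,"ay": 0,"az": 0,"dx": 0,"dy": 0,"dz": 0,"claw": 22},
    {"ax": 0,"ay": 0,"az": 0,"dx": 0,"dy": 0,"dz": 0,"claw": 22},
    {"ax": 0,"ay": 0,"az": 0,"dx": 0,"dy": 0,"dz": 0,"claw": 22},
  ],
)

```text
time_s: 14.85
tcp_pos: [0.5396, -0.103, 0.029]
ee_rot: [[-0.583, -0.812, 0.001], [-0.812, 0.583, -0.0], [-0.0, -0.0, -1.0]]
wrist_force: [-0.6, 1.3, 4.7]
gripper_width: 0.318
gripper_force: 30.0
```

```bash
python3 -c "
from h import *
plan(574,61.5,110,80)
print(sense()['wrist_force'])"
```

```text
target (574, 61.5, 110, 80) yang now 144.3 turn [-0.   0.  64.3] shift after turn [ -5.4 168.  -81. ] q6 -42
[-0.64860291  1.31040735  4.65969407]
```

Request:
play_rows(
  steps=[
    {"ax": 0,"ay": 0,"az": 0,"dx": 0,"dy": 0,"dz": -15,"claw": 22},
    {"ax": 0,"ay": 0,"az": 0,"dx": 0,"dy": 0,"dz": -30,"claw": 22},
    {"ax": 0,"ay": 0,"az": 0,"dx": 0,"dy": 0,"dz": -36,"claw": 22},
    {"ax": 0,"ay": 0,"az": 7.5,"dx": 0,"dy": 0,"dz": 0,"claw": 22},
    {"ax": 0,"ay": 0,"az": 7.5,"dx": 0,"dy": 0,"dz": 0,"claw": 22},
    {"ax": 0,"ay": 0,"az": 7.5,"dx": 0,"dy": 0,"dz": 0,"claw": 22},
    {"ax": 0,"ay": 0,"az": 7.5,"dx": 0,"dy": 0,"dz": 0,"claw": 22},
    {"ax": 0,"ay": 0,"az": 7.5,"dx": 0,"dy": 0,"dz": 0,"claw": 22},
    {"ax": 0,"ay": 0,"az": 7.5,"dx": 0,"dy": 0,"dz": 0,"claw": 22},
    {"ax": 0,"ay": 0,"az": 7.5,"dx": 0,"dy": 0,"dz": 0,"claw": 22},
    {"ax": 0,"ay": 0,"az": 7.5,"dx": 0,"dy": 0,"dz": 0,"claw": 22},
    {"ax": 0,"ay": 0,"az": 4.3,"dx": -1,"dy": 18,"dz": 0,"claw": 22},
    {"ax": 0,"ay": 0,"az": 0,"dx": -1,"dy": 35,"dz": 0,"claw": 22},
    {"ax": 0,"ay": 0,"az": 0,"dx": -1,"dy": 40,"dz": 0,"claw": 22},
    {"ax": 0,"ay": 0,"az": 0,"dx": -1,"dy": 40,"dz": 0,"claw": 22},
    {"ax": 0,"ay": 0,"az": 0,"dx": -1,"dy": 25,"dz": 0,"claw": 22},
    {"ax": 0,"ay": 0,"az": 0,"dx": 0,"dy": 10,"dz": 0,"claw": 22},
    {"ax": 0,"ay": 0,"az": 0,"dx": 0,"dy": 0,"dz": 0,"claw": 22},
    {"ax": 0,"ay": 0,"az": 0,"dx": 0,"dy": 0,"dz": 0,"claw": 22},
    {"ax": 0,"ay": 0,"az": 0,"dx": 0,"dy": 0,"dz": 0,"claw": 22},
  ],
)

```text
time_s: 16.85
tcp_pos: [0.5716, 0.0606, 0.1094]
ee_rot: [[-0.985, 0.175, -0.001], [0.175, 0.985, -0.0], [0.001, -0.0, -1.0]]
wrist_force: [-0.7, -0.4, -1.2]
gripper_width: 0.322
gripper_force: 30.0
```

Run:
```python
from w import *
plan(574,61.5,38,80)
```

```text
target (574, 61.5, 38, 80) yang now 79.9 turn [-0.  -0.  -0.1] shift after turn [-2.2  1.3 71.4] q6 -122
```

Request:
play_rows(
  steps=[
    {"ax": 0,"ay": 0,"az": 0,"dx": -2,"dy": 1.3,"dz": 18,"claw": 22},
    {"ax": 0,"ay": 0,"az": 0,"dx": 0,"dy": 0,"dz": 25,"claw": 22},
    {"ax": 0,"ay": 0,"az": 0,"dx": 0,"dy": 0,"dz": 15,"claw": 22},
    {"ax": 0,"ay": 0,"az": 0,"dx": 0,"dy": 0,"dz": 8,"claw": 22},
    {"ax": 0,"ay": 0,"az": 0,"dx": 0,"dy": 0,"dz": 4.5,"claw": 22},
    {"ax": 0,"ay": 0,"az": 0,"dx": 0,"dy": 0,"dz": 0,"claw": 22},
    {"ax": 0,"ay": 0,"az": 0,"dx": 0,"dy": 0,"dz": 0,"claw": 22},
    {"ax": 0,"ay": 0,"az": 0,"dx": 0,"dy": 0,"dz": 0,"claw": 35},
    {"ax": 0,"ay": 0,"az": 0,"dx": 0,"dy": 0,"dz": 0,"claw": 50},
    {"ax": 0,"ay": 0,"az": 0,"dx": 0,"dy": 0,"dz": 0,"claw": 50},
    {"ax": 0,"ay": 0,"az": 0,"dx": 0,"dy": 0,"dz": 0,"claw": 50},
    {"ax": 0,"ay": 0,"az": 0,"dx": 0,"dy": 0,"dz": -20,"claw": 50},
    {"ax": 0,"ay": 0,"az": 0,"dx": 0,"dy": 0,"dz": -30,"claw": 50},
    {"ax": 0,"ay": 0,"az": 0,"dx": 0,"dy": 0,"dz": -35,"claw": 50},
    {"ax": 0,"ay": 0,"az": 0,"dx": 0,"dy": 0,"dz": 0,"claw": 60},
  ],
)

```text
time_s: 18.35
tcp_pos: [0.5776, 0.0636, 0.1294]
ee_rot: [[-0.985, 0.172, 0.01], [0.172, 0.985, 0.003], [-0.01, 0.004, -1.0]]
wrist_force: [-0.1, 0.3, 0.4]
gripper_width: 0.612
gripper_force: 0.0
```

Run:
```python
from w import *
P=cloud(capture('scene'));m=(P[...,2]>.035)&(P[...,2]<.075)&(np.hypot(P[...,0]-.574,P[...,1]-.0615)<.048);X=P[m];print(m.sum(),X.min(0),X.max(0),cv2.minAreaRect((X[:,:2]*1000).astype(np.float32)))
plan(648,-240.5,110,36)
```

```text
214 [0.53760003 0.04003183 0.03528274] [0.60916799 0.07975387 0.04843521] ((573.3130493164062, 60.557228088378906), (30.5200252532959, 72.93269348144531), 81.04161834716797)
target (648, -240.5, 110, 36) yang now 80.0 turn [ 0.3  0.2 44. ] shift after turn [-288.2 -120.3   16.9] q6 -122
```

Trough is seated. Last is the small chest. I'll grip it across its plain x faces, away from the straps and lock.

```bash
python3 -c "
from h import *
plan(648,-240.5,110,126.5)"
```

```text
target (648, -240.5, 110, 126.5) yang now 80.0 turn [  0.    0.4 -46.5] shift after turn [ 122.8 -287.2   16.9] q6 -122
```

Request:
play_rows(
  steps=[
    {"ax": 0,"ay": 0,"az": -7.5,"dx": 0,"dy": 0,"dz": 0,"claw": 66},
    {"ax": 0,"ay": 0,"az": -8,"dx": 0,"dy": 0,"dz": 0,"claw": 66},
    {"ax": 0,"ay": 0,"az": -8,"dx": 0,"dy": 0,"dz": 0,"claw": 66},
    {"ax": 0,"ay": 0,"az": -8,"dx": 0,"dy": 0,"dz": 0,"claw": 66},
    {"ax": 0,"ay": 0,"az": -8,"dx": 0,"dy": 0,"dz": 0,"claw": 66},
    {"ax": 0,"ay": 0,"az": -7,"dx": 0,"dy": 0,"dz": 0,"claw": 66},
    {"ax": 0,"ay": 0,"az": 0,"dx": 15.3,"dy": -35.9,"dz": 2,"claw": 66},
    {"ax": 0,"ay": 0,"az": 0,"dx": 15.3,"dy": -35.9,"dz": 2,"claw": 66},
    {"ax": 0,"ay": 0,"az": 0,"dx": 15.3,"dy": -35.9,"dz": 2,"claw": 66},
    {"ax": 0,"ay": 0,"az": 0,"dx": 15.3,"dy": -35.9,"dz": 2,"claw": 66},
    {"ax": 0,"ay": 0,"az": 0,"dx": 15.3,"dy": -35.9,"dz": 2,"claw": 66},
    {"ax": 0,"ay": 0,"az": 0,"dx": 15.3,"dy": -35.9,"dz": 2,"claw": 66},
    {"ax": 0,"ay": 0,"az": 0,"dx": 15.3,"dy": -35.9,"dz": 2,"claw": 66},
    {"ax": 0,"ay": 0,"az": 0,"dx": 15.3,"dy": -35.9,"dz": 2,"claw": 66},
    {"ax": 0,"ay": 0,"az": 0,"dx": 0,"dy": 0,"dz": 0,"claw": 66},
    {"ax": 0,"ay": 0,"az": 0,"dx": 0,"dy": 0,"dz": 0,"claw": 66},
    {"ax": 0,"ay": 0,"az": 0,"dx": 0,"dy": 0,"dz": 0,"claw": 66},
  ],
)

```text
time_s: 20.1
tcp_pos: [0.6462, -0.2401, 0.1072]
ee_rot: [[-0.803, -0.595, -0.002], [-0.595, 0.803, 0.001], [0.001, 0.001, -1.0]]
wrist_force: [0.5, -0.5, -0.5]
gripper_width: 0.757
gripper_force: 0.0
```

Run:
```python
from w import *
plan(647.5,-240,28,126.5);c=capture('wrist');cv2.imwrite('pics/w5.png',c['frame']);blobs(c)
```

```text
target (647.5, -240, 28, 126.5) yang now 126.5 turn [ 0.1 -0.1  0. ] shift after turn [-1.1 -0.7 79.2] q6 -46
(263, 13) 1465 0.0484 [array([ 557.8, -354.5]), array([10. , 30.4]), np.float64(38.7)]
(439, 96) 7409 0.0682 [array([ 530.7, -229.7]), array([48.6, 49.7]), np.float64(8.5)]
(45, 227) 6227 0.0736 [array([ 779.1, -402. ]), array([34.9,  4.4]), np.float64(89.1)]
(319, 213) 2992 0.0367 [array([ 648. , -239.8]), array([40.4, 44.1]), np.float64(37.0)]
(629, 264) 499 0.0182 [array([525.,  18.]), array([32.6, 24.1]), np.float64(46.8)]
```

View pics/w5.png

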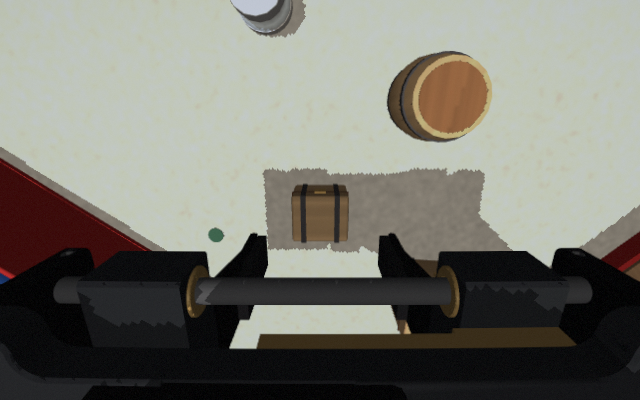

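The wrist view shows the small chest (320,213), square between the fingers with its straps and lock clear of the gripped faces; the big barrel is at (440,96).

Request:
play_rows(
  steps=[
    {"ax": 0,"ay": 0,"az": -0.3,"dx": -1.2,"dy": -0.7,"dz": 19,"claw": 66},
    {"ax": 0,"ay": 0,"az": 0,"dx": 0,"dy": 0,"dz": 25,"claw": 66},
    {"ax": 0,"ay": 0,"az": 0,"dx": 0,"dy": 0,"dz": 22,"claw": 66},
    {"ax": 0,"ay": 0,"az": 0,"dx": 0,"dy": 0,"dz": 13,"claw": 66},
    {"ax": 0,"ay": 0,"az": 0,"dx": 0,"dy": 0,"dz": 0,"claw": 66},
    {"ax": 0,"ay": 0,"az": 0,"dx": 0,"dy": 0,"dz": 0,"claw": 38},
    {"ax": 0,"ay": 0,"az": 0,"dx": 0,"dy": 0,"dz": 0,"claw": 38},
    {"ax": 0,"ay": 0,"az": 0,"dx": 0,"dy": 0,"dz": 0,"claw": 38},
    {"ax": 0,"ay": 0,"az": 0,"dx": 0,"dy": 0,"dz": 0,"claw": 38},
    {"ax": 0,"ay": 0,"az": 0,"dx": 0,"dy": 0,"dz": 0,"claw": 38},
    {"ax": 0,"ay": 0,"az": 0,"dx": 0,"dy": 0,"dz": 0,"claw": 38},
  ],
)

```text
time_s: 21.25
tcp_pos: [0.6487, -0.2409, 0.0302]
ee_rot: [[-0.8, -0.599, 0.002], [-0.599, 0.8, -0.0], [-0.001, -0.001, -1.0]]
wrist_force: [-0.4, 0.9, 4.9]
gripper_width: 0.503
gripper_force: 30.0
```

```bash
python3 -c "
from h import *
plan(489.5,181.5,140,170)"
```

```text
target (489.5, 181.5, 140, 170) yang now 126.8 turn [ -0.1   0.  -43.2] shift after turn [-388.3  230.2 -109.8] q6 -46
```

Request:
play_rows(
  steps=[
    {"ax": 0,"ay": 0,"az": 0,"dx": 0,"dy": 0,"dz": -15,"claw": 38},
    {"ax": 0,"ay": 0,"az": 0,"dx": 0,"dy": 0,"dz": -30,"claw": 38},
    {"ax": 0,"ay": 0,"az": -7.2,"dx": 0,"dy": 0,"dz": -35,"claw": 38},
    {"ax": 0,"ay": 0,"az": -7.2,"dx": 0,"dy": 0,"dz": -30,"claw": 38},
    {"ax": 0,"ay": 0,"az": -7.2,"dx": 0,"dy": 0,"dz": 0,"claw": 38},
    {"ax": 0,"ay": 0,"az": -7.2,"dx": 0,"dy": 0,"dz": 0,"claw": 38},
    {"ax": 0,"ay": 0,"az": -7.2,"dx": 0,"dy": 0,"dz": 0,"claw": 38},
    {"ax": 0,"ay": 0,"az": -7.2,"dx": 0,"dy": 0,"dz": 0,"claw": 38},
    {"ax": 0,"ay": 0,"az": 0,"dx": -20,"dy": 12,"dz": 0,"claw": 38},
    {"ax": 0,"ay": 0,"az": 0,"dx": -37,"dy": 22,"dz": 0,"claw": 38},
    {"ax": 0,"ay": 0,"az": 0,"dx": -37,"dy": 22,"dz": 0,"claw": 38},
    {"ax": 0,"ay": 0,"az": 0,"dx": -37,"dy": 22,"dz": 0,"claw": 38},
    {"ax": 0,"ay": 0,"az": 0,"dx": -37,"dy": 22,"dz": 0,"claw": 38},
    {"ax": 0,"ay": 0,"az": 0,"dx": -37,"dy": 22,"dz": 0,"claw": 38},
    {"ax": 0,"ay": 0,"az": 0,"dx": -37,"dy": 22,"dz": 0,"claw": 38},
    {"ax": 0,"ay": 0,"az": 0,"dx": -37,"dy": 22,"dz": 0,"claw": 38},
    {"ax": 0,"ay": 0,"az": 0,"dx": -37,"dy": 22,"dz": 0,"claw": 38},
    {"ax": 0,"ay": 0,"az": 0,"dx": -37,"dy": 22,"dz": 0,"claw": 38},
    {"ax": 0,"ay": 0,"az": 0,"dx": -22,"dy": 14,"dz": 0,"claw": 38},
    {"ax": 0,"ay": 0,"az": 0,"dx": -10,"dy": 5,"dz": 0,"claw": 38},
  ],
)

```text
time_s: 23.25
tcp_pos: [0.4885, 0.1801, 0.1398]
ee_rot: [[-0.17, -0.985, 0.001], [-0.985, 0.17, 0.001], [-0.001, -0.0, -1.0]]
wrist_force: [0.5, -0.5, 0.3]
gripper_width: 0.5
gripper_force: 30.0
```

Request:
play_rows(
  steps=[
    {"ax": 0,"ay": 0,"az": 0,"dx": 0,"dy": 0,"dz": 0,"claw": 38},
    {"ax": 0,"ay": 0,"az": 0,"dx": 0,"dy": 0,"dz": 0,"claw": 38},
    {"ax": 0,"ay": 0,"az": 0,"dx": 0,"dy": 0,"dz": 0,"claw": 38},
  ],
)

```text
time_s: 23.55
tcp_pos: [0.4897, 0.177, 0.139]
ee_rot: [[-0.175, -0.985, -0.0], [-0.985, 0.175, -0.0], [0.0, 0.0, -1.0]]
wrist_force: [0.3, 0.1, 0.7]
gripper_width: 0.5
gripper_force: 30.0
```

```bash
python3 -c "
from h import *
plan(489.5,181.5,38.5,170)"
```

```text
target (489.5, 181.5, 38.5, 170) yang now 169.9 turn [ 0.  -0.  -0.1] shift after turn [ -4.4   1.  100.5] q6 -48
```

Request:
play_rows(
  steps=[
    {"ax": 0,"ay": 0,"az": 0,"dx": -4.2,"dy": 1,"dz": 20,"claw": 38},
    {"ax": 0,"ay": 0,"az": 0,"dx": 0,"dy": 0,"dz": 30,"claw": 38},
    {"ax": 0,"ay": 0,"az": 0,"dx": 0,"dy": 0,"dz": 28,"claw": 38},
    {"ax": 0,"ay": 0,"az": 0,"dx": 0,"dy": 0,"dz": 12,"claw": 38},
    {"ax": 0,"ay": 0,"az": 0,"dx": 0,"dy": 0,"dz": 6,"claw": 38},
    {"ax": 0,"ay": 0,"az": 0,"dx": 0,"dy": 0,"dz": 4,"claw": 38},
    {"ax": 0,"ay": 0,"az": 0,"dx": 0,"dy": 0,"dz": 0,"claw": 38},
    {"ax": 0,"ay": 0,"az": 0,"dx": 0,"dy": 0,"dz": 0,"claw": 38},
    {"ax": 0,"ay": 0,"az": 0,"dx": 0,"dy": 0,"dz": 0,"claw": 50},
    {"ax": 0,"ay": 0,"az": 0,"dx": 0,"dy": 0,"dz": 0,"claw": 64},
    {"ax": 0,"ay": 0,"az": 0,"dx": 0,"dy": 0,"dz": 0,"claw": 64},
    {"ax": 0,"ay": 0,"az": 0,"dx": 0,"dy": 0,"dz": 0,"claw": 64},
    {"ax": 0,"ay": 0,"az": 0,"dx": 0,"dy": 0,"dz": -20,"claw": 64},
    {"ax": 0,"ay": 0,"az": 0,"dx": 0,"dy": 0,"dz": -40,"claw": 64},
    {"ax": 0,"ay": 0,"az": 0,"dx": 0,"dy": 0,"dz": -40,"claw": 64},
    {"ax": 0,"ay": 0,"az": 0,"dx": 30,"dy": 0,"dz": -30,"claw": 64},
    {"ax": 0,"ay": 0,"az": 0,"dx": 45,"dy": 0,"dz": -20,"claw": 64},
    {"ax": 0,"ay": 0,"az": 0,"dx": 45,"dy": 0,"dz": 0,"claw": 64},
    {"ax": 0,"ay": 0,"az": 0,"dx": 45,"dy": 0,"dz": 0,"claw": 64},
    {"ax": 0,"ay": 0,"az": 0,"dx": 45,"dy": 0,"dz": 0,"claw": 64},
  ],
)

```text
time_s: 25.55
tcp_pos: [0.452, -0.0259, 0.1895]
ee_rot: [[-0.173, -0.985, 0.001], [-0.985, 0.173, 0.0], [-0.001, -0.001, -1.0]]
wrist_force: [-0.2, -0.0, 1.0]
gripper_width: 0.737
gripper_force: 0.0
```

Request:
play_rows(
  steps=[
    {"ax": 0,"ay": 0,"az": 0,"dx": 45,"dy": 0,"dz": 0,"claw": 64},
    {"ax": 0,"ay": 0,"az": 0,"dx": 45,"dy": 0,"dz": 0,"claw": 64},
    {"ax": 0,"ay": 0,"az": 0,"dx": 0,"dy": 0,"dz": 0,"claw": 64},
    {"ax": 0,"ay": 0,"az": 0,"dx": 0,"dy": 0,"dz": 0,"claw": 64},
    {"ax": 0,"ay": 0,"az": 0,"dx": 0,"dy": 0,"dz": 0,"claw": 64},
  ],
)

```text
time_s: 26.05
tcp_pos: [0.4373, -0.1126, 0.1891]
ee_rot: [[-0.173, -0.985, 0.0], [-0.985, 0.173, 0.0], [-0.0, -0.0, -1.0]]
wrist_force: [0.0, 0.4, -0.4]
gripper_width: 0.733
gripper_force: 0.0
```

Run:
```python
from w import *
im=[]
for n,off in(('top',0),('scene',.0024)):
    c=capture(n);P=cloud(c)
    im.append(c['frame'][150:290,180:440] if n=='top' else c['frame'][130:270,230:490])
    for k,x,y,h in(('barrel',.472,.079,56),('tub',.592,.1635,44),('chest',.4895,.1815,44),('trough',.574,.0615,44),('big_barrel',.530,-.23,67),('big_chest',.654,-.1115,50)):
        m=(np.hypot(P[...,0]-x,P[...,1]-y)<.048)&(P[...,2]>.028);X=P[m]
        if len(X)<20: print(n,k,'few');continue
        zt=np.percentile(X[:,2],95);t=X[X[:,2]>zt-.007];r=cv2.minAreaRect((t[:,:2]*1000).astype(np.float32))
        pl=np.linalg.lstsq(np.c_[t[:,:2],np.ones(len(t))],t[:,2],rcond=None)[0]
        print(n,k,'top mm %.1f want %d'%((zt-off)*1000,h),'off',np.round(np.array(r[0])-[x*1e3,y*1e3],1),np.round(r[1],0),round(r[2]),'slope',pl[:2].round(2))
cv2.imwrite('pics/fin.png',cv2.resize(np.vstack(im),None,fx=2.1,fy=2.1,interpolation=cv2.INTER_CUBIC))
```

```text
top barrel top mm 521.5 want 56 off [-37.8  -7.8] [19. 66.] 6 slope [-0.44 -0.05]
top tub top mm 44.7 want 44 off [2.5 0.8] [52. 51.] 38 slope [-0.01  0.  ]
top chest top mm 45.7 want 44 off [12.6 -1.6] [40. 23.] 85 slope [-0.04 -0.  ]
top trough top mm 45.4 want 44 off [3.1 0.7] [29. 68.] 81 slope [-0.  0.]
top big_barrel top mm 68.9 want 67 off [18.7 -4.3] [41. 12.] 77 slope [-0.06  0.02]
top big_chest top mm 52.2 want 50 off [1.2 0.2] [54. 63.] 32 slope [ 0.01 -0.01]
scene barrel top mm 463.1 want 56 off [-19.   -9.1] [ 9. 74.] 4 slope [1.3  0.11]
scene tub top mm 44.2 want 44 off [1.6 2.2] [53. 51.] 83 slope [ 0.01 -0.01]
scene chest top mm 45.3 want 44 off [-0.8 -0.3] [42. 47.] 76 slope [-0.02  0.04]
scene trough top mm 44.7 want 44 off [-0.  -0.9] [31. 70.] 80 slope [-0.01  0.  ]
scene big_barrel top mm 68.4 want 67 off [-0.3 -1.7] [48. 49.] 85 slope [-0.04  0.02]
scene big_chest top mm 51.4 want 50 off [-2.  -1.6] [55. 63.] 33 slope [-0.01  0.02]
```

View pics/fin.png

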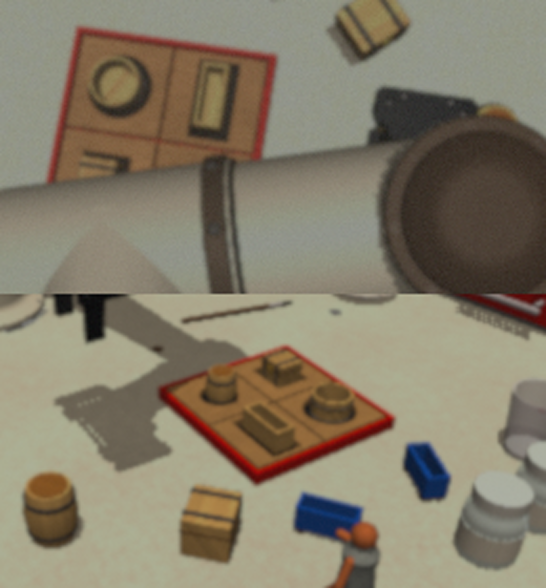

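The lower (scene) half shows all four props upright in their own recesses: barrel (220,383), chest (282,367), tub (330,403), trough (266,425). The big pair still stands at (50,508) and (211,522). The arm hides the barrel in the upper half, but I measured it as seated earlier. Handing in.

```bash
python3 -c "
from station import *
print(finish_job())"
```

```text
the job is handed in; nothing more can be done
None
```

I placed the small barrel, tub, small chest and trough upright in their own recesses, left the larger barrel and chest where they stood, and handed the job in at about 26 s; the hand-in returned no verdict.

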